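# Turn a rack of blood tubes caps-down under the bench shelf

## Task

The sample tubes have settled and must stand caps-down before the test. Slide the keeper of the tube inverter fully home over the caps so that no tube can fall out, then turn the cradle gently over by its crank, under the shelf, right to its stop with the caps down and without striking the shelf. Then start the bench timer by pressing its right-hand key.

Things in the scene. Friction and masses are not known exactly. Their poses are not given: they have to be found in the camera images.
- axle (a point): point on the inverter's turning axis, beside the crank handle's middle; fixed, 78 mm above the bench. Its x axis is the turning axis and points away from the robot, y left, z up. Front upright 43 to 51 mm behind this point, then the cradle (67 to 206 mm behind, 50 mm wide, 117 mm high, centred on the axis) holding a white wire rack with five capped tubes, then the back upright.
- carrier (a joint): cradle angle about the axle, rad: 0 = tube caps up (start), grows as the crank handle goes from the left up over the top and down on the right; 3.14 = fully over at its stop, caps down. Stays where it is left (friction 0.16 N m). Cradle, keeper, rack and crank turn together.
- crank_handle (a point): middle of the crank's black handle, a freely revolving round sleeve 16 mm across, 48 mm long, parallel to the axle (x of the point runs along it), 55 mm from the axis. At the start it stands left of the axle, 30 degrees above level; after half a turn, right of it, 30 degrees below level. 96 mm in front of the shelf's front edge, nothing above it.
- keeper (a joint): how far the keeper is pulled out towards the robot, m: 0 = fully home over all the caps, at its back stop; starts 0.04 to 0.06. A flat steel strip, 40 mm wide and 140 mm long, that slides in rails along the top of the cradle, 3 mm above the caps; sliding friction about 1.2 N.
- keeper_tab (a point): middle of the front face of the keeper's up-turned steel pull tab, 30 mm wide, 3 mm thick, 14 mm high (its middle 138 mm above the bench before the turn). Pushed away from the robot along the axle's x axis it closes the keeper. Fully home the tab is 34 mm in front of the shelf's front edge.
- rack_mid (a point): centre of the tube rack, on the axle, 137 mm behind the point axle; turns with the cradle (z points towards the tube caps).
- riser: low white bench shelf over the inverter, fixed: board 280 mm wide, 132 mm deep, underside 154 and top 168 mm above the bench, on two side panels; reagent bottles up to 130 mm tall stand on it, 30 mm or more behind its front edge. Origin on the bench, 57 mm behind the point axle (3 mm sideways at most); x points away from the robot, the board spans x = 38 to 170 mm.
- start_key (a point): top of the timer's start key: the right-hand of three keys in the front row of the small white bench timer (62 x 68 mm, 16 mm high; keys 16 mm square, 19 mm apart, tops 19 mm above the bench). The point's x points from the keys to the display, y left along the keys, z up. The timer lies loose on the bench, in front of the shelf to its left or right.
- timer_key3 (a joint): travel of the start key, m: 0 = out, 0.001 = pressed home; it stays down once pressed.
- tube_1_mid (a point): middle (half-way up) of a capped sample tube, 98 mm long, body 12.4 mm, cap 16 mm in diameter, standing loose in the rack of the cradle; z points towards the cap.
- tube_2_mid (a point): middle (half-way up) of a capped sample tube, 98 mm long, body 12.4 mm, cap 16 mm in diameter, standing loose in the rack of the cradle; z points towards the cap.
- tube_12_mid (a point): middle (half-way up) of a capped sample tube, 98 mm long, body 12.4 mm, cap 16 mm in diameter, standing loose in the rack of the cradle; z points towards the cap.
- tube_11_mid (a point): middle (half-way up) of a capped sample tube, 98 mm long, body 12.4 mm, cap 16 mm in diameter, standing loose in the rack of the cradle; z points towards the cap.
- tube_9_mid (a point): middle (half-way up) of a capped sample tube, 98 mm long, body 12.4 mm, cap 16 mm in diameter, standing loose in the rack of the cradle; z points towards the cap.
There are look-alikes about, which are no part of the job. What is shaped like the part that bears start_key but purple is not meant.

How it is judged:
On the way, in this order (a step that is already met when the one before it is completed fails the run):
1. keeper slid fully home while the tubes still stand caps up (value of joint keeper below 0.004 m and value of joint carrier below 0.25 rad), for 0.2 s.
2. cradle turned over to its stop, every tube still in it (value of joint carrier above 3 rad and value of joint keeper below 0.006 m and z of tube_1_mid in the frame of rack_mid between -0.012 and 0.012 m and distance between each of tube_1_mid, tube_2_mid, tube_12_mid, tube_11_mid, tube_9_mid and rack_mid below 0.065 m and z of tube_2_mid in the frame of rack_mid between -0.012 and 0.012 m and z of tube_12_mid in the frame of rack_mid between -0.012 and 0.012 m and z of tube_11_mid in the frame of rack_mid between -0.012 and 0.012 m and z of tube_9_mid in the frame of rack_mid between -0.012 and 0.012 m), for 0.2 s.
3. start key pressed (value of joint timer_key3 above 0.0006 m), for 0.05 s.
At the end, for the whole second after the job is handed in: The cradle is turned over to within 0.14 rad (8 degrees) of its stop, the keeper is home within 6 mm, all five tubes are still in the rack (within 12 mm of their place along the tube), and the timer's start key is down (all of step 2 and value of joint timer_key3 above 0.0006 m and velocity of joint carrier below 0.1 rad/s); the robot touches nothing.
It fails at once if the cradle is flung over (faster than 4 rad/s) (velocity of joint carrier above 4 rad/s).
It fails at once if the robot strikes the shelf (more than 10 N) (contact force between any of the arm, the fingers and riser above 10 N).
It also fails if it takes over 61 s, if anything falls off the work surface, if the arm or the gripper's body presses on something with over 40 N, if the wrist force passes 120 N, or if a joint passes its speed limit or range.

## Robot

A 7-joint arm with a two-finger parallel gripper is mounted at the origin on the work surface; the furniture and walls round the work are solid. World frame = base frame: x ahead of the robot, y to its left, z up, the work surface at z = 0. Lengths are in m, angles in rad, forces in N, time in s.
With the tool pointing down it reaches from about 0.425 to 0.875 m from the base axis. Payload 4.7 kg.
Tool frame: the origin (TCP) lies at the very end of the fingers, on their centre line; the grasp point (between the pads) lies 19 mm behind it (ctrl.grasp_offset is the distance from the TCP to the grasp point, in m); z points along the fingers, y is the direction in which the jaws open and shut (so a half turn about z gives the same grasp; the last joint's range is limited). The gripper opens to 87 mm and grips with 3 to 60 N. Pads are 19 mm wide; open, the fingers measure 117 mm over their backs; the gripper's body (75 mm by 190 mm) begins 51 mm behind the grasp point.
Start: joints at [1.228, 0.321, -0.07, 1.45, 0.023, 1.371, -0.057], TCP at [0.227, -0.609, 0.223] pointing down, gripper open.
Joint ranges: [-2.86, 2.86], [-0.3, 2.09], [-1.38, 1.24], [0.06, 2.45], [-1.56, 4.7], [0.09, 2.05], [-2.69, 2.69]. Speed limits (rad/s): [2.57, 2.57, 3.14, 3.14, 3.14, 3.14, 3.14].

## Interface

Orientations are given as a rotation vector (axis times angle).
In Python, from bench import ctrl gives the robot as it stands.
- The arm moves only by the shell command python3 -m creep 'ROWS' [FORCE]. ROWS is JSON, a list that holds one entry, the list of rows, each a list of 7 numbers: the opening, from 0 (shut) to 1 (fully open), then the shift along the tool's x, y, z in mm, then the turn, a rotation vector about the tool's x, y, z in rad. In form: [[[grip, dx, dy, dz, rx, ry, rz], ...]]. A call has 1 to 5 rows; each row is the pose to reach, as a shift and turn from the pose commanded when the call began, along the tool's axes at that moment; what a row does not reach only later rows make up. A row lasts 1/10 s, in which the tool goes at most 50 mm and 8.59 degrees, less where a joint would pass 70% of its speed; a pose out of reach is approached as far as the arm can. A call with a gripper value outside its range is refused whole. The fingers move at their own pace and stop on an object; FORCE is the grip in N (left out, the last holds). Time passes only in rows, so rows that repeat a pose let the fingers close. It gives the time, the measured TCP pose, the force and the opening at its end, in the units of the state.
- ctrl.get_state(): the state, without advancing time (a new reading comes with each control period).
- ctrl.get_image(name): name is "scene" or "top"; returns the picture (480x640x3 uint8, red, green, blue); there is no depth.
- ctrl.camera_params(name): a dict with "K" (3x3 intrinsics, pixels), "pose" (4x4, takes a point from camera to world coordinates). Camera axes: x right, y down, z forward; pixel columns grow to the right and rows downward; lengths in m; the calibration is good to about 2 mm. A picture is of the moment at which its call begins. camera_params takes no time and is no camera call.
- ctrl.close_job(): hands the job in, once; it reports no verdict.
The state is a dict: "time": time; "joint_positions": joint angles; "qd": joint speeds; "joint_torque": joint torques, N m; "position": TCP position; "tool_rot": TCP orientation; "ft_force": force on the tool from outside, world axes, zero at the start; "torque": the same for the moment, N m; "grip_width": opening from 0.0 (shut) to 1.0 (fully open).
Only numpy, scipy, OpenCV 4.12 (cv2) and the standard library are available. Lean on these libraries where they do the work, as an engineer would, in place of code of your own. Each camera call takes 0.05 s, during which the arm holds its last target. There are 200 camera calls.

## Working session

There is one attempt and no reset: what is moved stays moved. The work goes in short steps, Python scripts to look and compute and a shell command to move; the robot and the scene stay as the last step left them, time stands still between calls to the robot, and variables do not carry over. Pictures are saved under pics/ and viewed, about 8 in all and at most 12, crops included, and the job is handed in when it is done.

```bash
mkdir -p pics; ls; python3 - <<'E'
from bench import ctrl
import cv2
for n in("scene","top"):
    cv2.imwrite(f"pics/{n}0.png",ctrl.get_image(n)[:,:,::-1])
    p=ctrl.camera_params(n);print(n,p["K"],p["pose"])
print(ctrl.get_state())
E
```

```text
pics
scene [[606.39645443   0.         326.06125649]
 [  0.         606.39645443 247.07499343]
 [  0.           0.           1.        ]] [[-0.5459362  -0.57960742  0.60498671 -0.68193474]
 [-0.83780282  0.38312544 -0.38897472  0.9845102 ]
 [-0.00633317 -0.71921495 -0.69475877  1.48191248]
 [ 0.          0.          0.          1.        ]]
top [[555.66736766   0.         326.70008234]
 [  0.         555.66736766 245.08785422]
 [  0.           0.           1.        ]] [[ 0.00776336 -0.99813019  0.06062877  0.42061631]
 [-0.99995898 -0.00803182 -0.00418552  0.21670976]
 [ 0.00466465 -0.06059379 -0.99815161  1.51629838]
 [ 0.          0.          0.          1.        ]]
{'time': 0.1, 'joint_positions': array([ 1.22806623,  0.32173281, -0.07007354,  1.45155997,  0.02260537,
        1.37076533, -0.05689431]), 'qd': array([ 0.00054739, -0.00211253,  0.00073296, -0.00391004,  0.00112047,
       -0.00041704, -0.00044987]), 'joint_torque': array([-3.13615074e-04, -4.92572916e+01, -4.05928642e-01, -3.13399386e+01,
       -6.40863832e-02,  3.95029667e-02,  8.27319218e-05]), 'position': array([ 0.22682561, -0.60862003,  0.22157771]), 'tool_rot': array([-3.09011134e+00, -5.57286255e-01,  6.22635142e-04]), 'ft_force': array([-0.44084688,  1.79897544,  0.00935624]), 'torque': array([ 0.01769798,  0.02324307, -0.01768697]), 'grip_width': 0.9999748864668192}
```

View pics/scene0.png

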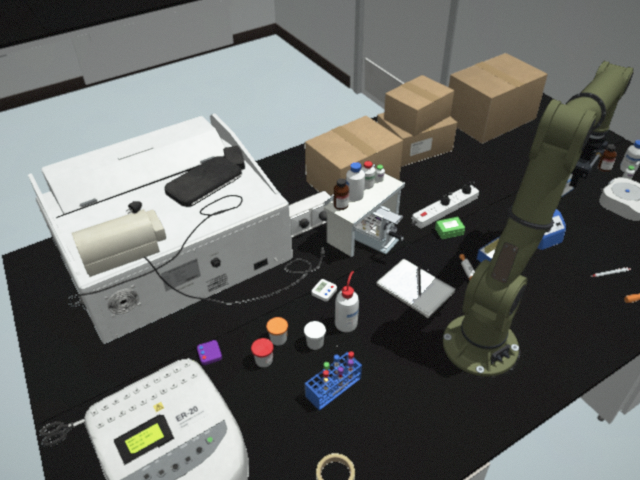

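View pics/top0.png

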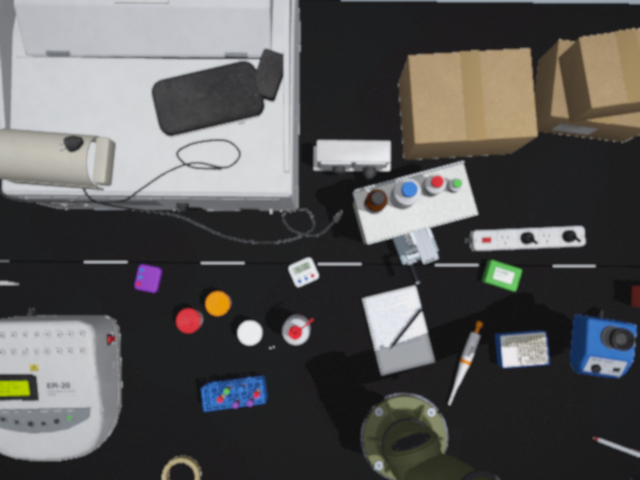

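```bash
python3 - <<'E'
import cv2
a=cv2.imread("pics/top0.png")[170:300,280:480]; cv2.imwrite("pics/c1.png",cv2.resize(a,None,fx=4,fy=4,interpolation=cv2.INTER_CUBIC))
a=cv2.imread("pics/scene0.png")[170:305,300:420]; cv2.imwrite("pics/c2.png",cv2.resize(a,None,fx=4.4,fy=4.4,interpolation=cv2.INTER_CUBIC))
E
```

```text
(no output)
```

View pics/c1.png

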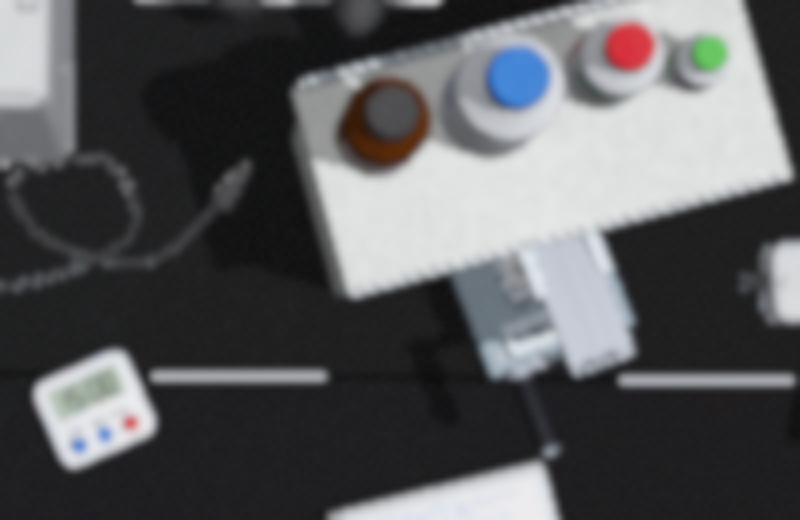

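View pics/c2.png

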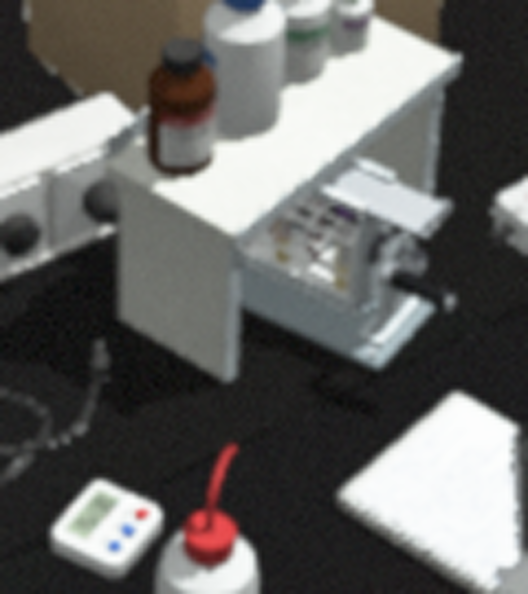

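```bash
cat > h.py <<'E'
import numpy as np
from scipy.spatial.transform import Rotation as R
from bench import ctrl
def ray(n,uv):
    p=ctrl.camera_params(n);T=np.array(p["pose"]);d=T[:3,:3]@np.linalg.solve(p["K"],[*uv,1]);return T[:3,3],d
def atz(n,uv,z):
    o,d=ray(n,uv);return o+d*(z-o[2])/d[2]
def proj(n,P):
    p=ctrl.camera_params(n);T=np.array(p["pose"]);c=T[:3,:3].T@(np.array(P)-T[:3,3]);q=p["K"]@c;return q[:2]/q[2]
def down(psi): # tool z down, tool y along horizontal dir with yaw psi+90 (either sign)
    y=np.array([-np.sin(psi),np.cos(psi),0]);z=np.array([0,0,-1.]);return np.c_[np.cross(y,z),y,z]
def rel(P,Rt,s=None):
    s=s or ctrl.get_state();R0=R.from_rotvec(s["tool_rot"]).as_matrix()
    return np.round(R0.T@(np.array(P)-s["position"])*1000,1),np.round(R.from_matrix(R0.T@Rt).as_rotvec(),3)
c1=lambda x,y:((x+.5)/4-.5+280,(y+.5)/4-.5+170)
c2=lambda x,y:((x+.5)/4.4-.5+300,(y+.5)/4.4-.5+170)
def tri(a,b):
    (o,d),(p,e)=ray("top",a),ray("scene",b)
    A=np.c_[d,-e];t=np.linalg.lstsq(A,p-o,rcond=None)[0];u,v=o+d*t[0],p+e*t[1];return (u+v)/2,np.linalg.norm(u-v)
E
python3 - <<'E'
from h import *
FL,FR,BL,BR=[atz("top",c1(*q),.168)for q in((348,299),(794,181),(294,82),(742,-8))]
print("board",FL,FR,BL,np.linalg.norm(FL-FR),np.linalg.norm(FL-BL))
w=FL-FR;print("psi",np.degrees(np.arctan2(-w[0],w[1])))
psi=np.arctan2(-w[0],w[1]);ax=np.array([np.cos(psi),np.sin(psi),0]);ay=np.array([-ax[1],ax[0],0])
A=(FL+FR)/2-ax*.095;A[2]=.078;print("axle",A)
for x in(-.024,0,.024):
    H=A+ax*x+ay*.055*np.cos(np.pi/6)+[0,0,.0275];u=proj("top",H);v=proj("scene",H);print("handle",x,H,(u-[280,170])*4+1.5,(v-[300,170])*4.4+1.7)
print("handle tip tri",tri(c1(551,452),c2(448,300)))
print("tab L,R",atz("top",c1(573,377),.14),atz("top",c1(636,352),.14))
for x in (0.001,.021):
  for y in(-.015,.015):
    H=A+ax*x+ay*y;H[2]=.145;print((proj("top",H)-[280,170])*4+1.5,(proj("scene",H)-[300,170])*4.4+1.7)
print("tab tri",tri(c1(636,352),c2(452,206)))
print("key",atz("top",c1(130,423),.019),atz("scene",c2(141,514),.019),"otherkey",atz("top",c1(78,445),.019))
s=ctrl.get_state();print(R.from_rotvec(s["tool_rot"]).as_matrix().round(3),rel(A,down(psi)))
E
```

```text
board [0.50503142 0.11397623 0.168     ] [ 0.5794058  -0.15815895  0.168     ] [0.63772565 0.14746313 0.168     ] 0.2821154103624169 0.1368544221180839
psi 15.285625349924123
axle [ 0.45057937 -0.04713631  0.078     ]
handle -0.024 [ 0.41487129 -0.00751709  0.1055    ] [531.6010453  448.61278191] [437.03912066 306.44039784]
handle 0 [ 0.43802225 -0.00118994  0.1055    ] [521.5767306  411.96738904] [411.47544916 292.09531078]
handle 0.024 [0.46117322 0.0051372  0.1055    ] [511.57197589 375.39350067] [386.20272011 277.91348645]
handle tip tri (array([ 0.41357447, -0.01836472,  0.10769094]), np.float64(0.0025989347923930984))
tab L,R [ 0.45948677 -0.02777289  0.14      ] [ 0.47529501 -0.06691173  0.14      ]
[628.79417954 383.67374906] [464.05665302 211.05995626]
[581.98909789 396.12677593] [440.35269322 230.84916433]
[620.13446755 352.36807507] [442.79494252 199.65193391]
[573.36472982 364.796991  ] [419.03496206 219.25605486]
tab tri (array([ 0.47596497, -0.06802061,  0.13205   ]), np.float64(0.0012602101392544596))
key [0.42961759 0.24900871 0.019     ] [0.4274948  0.25089425 0.019     ] otherkey [0.41458107 0.28381552 0.019     ]
[[ 0.937  0.349 -0.001]
 [ 0.349 -0.937  0.002]
 [-0.    -0.002 -1.   ]] (array([ 405.8, -447.7,  144.3]), array([-0.000e+00, -3.000e-03, -3.052e+00]))
```

```bash
python3 - <<'E'
from h import *
import cv2
a=cv2.imread("pics/top0.png")[224:294,390:450]; b=cv2.imread("pics/scene0.png")[200:260,350:410]
f=8
a=cv2.resize(a,None,fx=f,fy=f,interpolation=cv2.INTER_LANCZOS4)[:560,:400];b=cv2.resize(b,None,fx=f,fy=f,interpolation=cv2.INTER_LANCZOS4)[:,:400]
im=np.zeros((560,800,3),np.uint8);im[:560,:400]=a;im[:b.shape[0],400:]=b
im=np.clip(im.astype(float)*1.0,0,255)
im=(255*(im/255)**.6).astype(np.uint8)
psi=np.radians(15.3);ax=np.array([np.cos(psi),np.sin(psi),0]);ay=np.array([-ax[1],ax[0],0]);A=np.array([.4506,-.0471,.078])
pts=[(x,.0476,.1055)for x in(-.024,.024)]+[(.01,y,.145)for y in(-.015,.015)]
for x,y,z in pts:
    P=A+ax*x+ay*y;P[2]=z
    u=proj("top",P);v=proj("scene",P)
    for q in((u-[390,224]+.5)*f,(v-[350,200]+.5)*f+[400,0]):
        cv2.circle(im,tuple(int(t) for t in q),2,(0,0,255),-1)
cv2.imwrite("pics/z1.png",im)
E
```

```text
(no output)
```

View pics/z1.png

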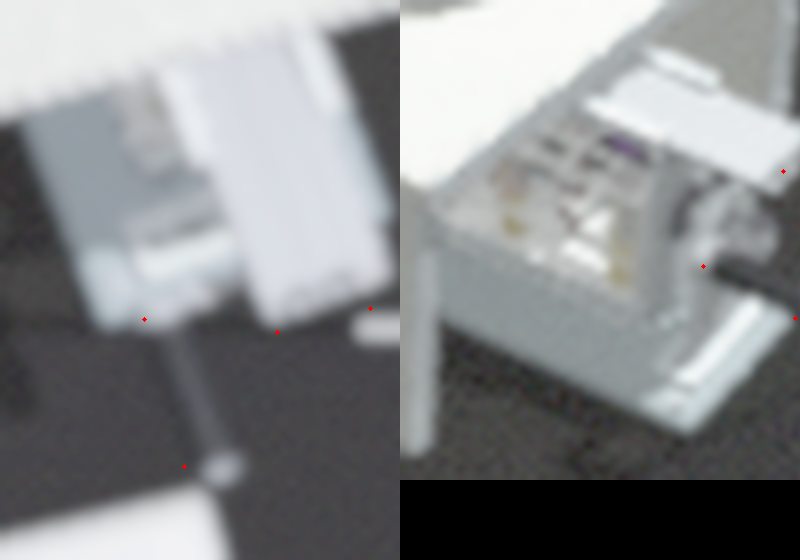

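```bash
python3 - <<'E'
from h import *
t=lambda x,y:((x)/8-.5+390,y/8-.5+224)
s=lambda x,y:((x-400)/8-.5+350,y/8-.5+200)
yaw=lambda a,b:np.degrees(np.arctan2((b-a)[1],(b-a)[0]))
print("base left top",yaw(atz("top",t(100,325),.01),atz("top",t(20,120),.01)))
print("base left scene",yaw(atz("scene",s(690,435),.0),atz("scene",s(445,322),.0)), "front",yaw(atz("scene",s(690,435),.0),atz("scene",s(798,312),.0))+90)
print("strip R",yaw(atz("top",t(390,265),.131),atz("top",t(305,55),.131)),"L rail",yaw(atz("top",t(265,325),.131),atz("top",t(160,75),.131)))
a,b=atz("top",t(262,328),.131),atz("top",t(395,277),.131);print("strip front",a,b,np.linalg.norm(a-b),yaw(b,a)-90,"mid",(a+b)/2)
h0,h1=atz("top",t(222,468),.1055),atz("top",t(172,335),.1055);print("handle",h0,h1,yaw(h0,h1),np.linalg.norm(h1-h0))
E
```

```text
base left top 21.37114333867815
base left scene 22.103120258490552 front 22.290661540454124
strip R 21.88793133418103 L rail 22.738197056817434
strip front [ 0.45816991 -0.02780717  0.131     ] [ 0.47440863 -0.06938553  0.131     ] 0.04463693933839878 21.333473876075757 mid [ 0.46628927 -0.04859635  0.131     ]
handle [ 0.4144029  -0.01950337  0.1055    ] [ 0.45641393 -0.00370712  0.1055    ] 20.60638020054346 0.04488261044414333
```

```bash
python3 -m creep '[[[0,36,-26,0,0,0,-0.028],[0,72,-52,0,0,0,-0.028],[0,108,-78,0,0,0,-0.028],[0,144,-104,0,0,0,-0.028],[0,180,-130,0,0,0,-0.028]]]' 20
python3 -m creep '[[[0,36,-26,0,0,0,0],[0,72,-52,0,0,0,0],[0,90,-90,0,0,0,0],[0,108,-130,0,0,0,0],[0,120,-170,0,0,0,0]]]'
python3 - <<'E'
from h import *
psi=np.radians(22);ax=np.array([np.cos(psi),np.sin(psi),0]);A=np.array([.455,-.053,0])
s=ctrl.get_state();print(s["position"],s["time"],s["ft_force"]);print(rel(A+ax*-.024+[0,0,.138],down(psi)))
E
```

```text
time: 0.6
position: [0.3509, -0.4226, 0.2222]
tool_rot: [-3.083, -0.6, 0.001]
ft_force: [0.5, -1.0, 0.8]
grip_width: 0.632
time: 1.1
position: [0.3979, -0.2194, 0.2221]
tool_rot: [-3.083, -0.603, 0.0]
ft_force: [1.1, 0.7, 0.2]
grip_width: 0.174
[ 0.39789326 -0.21936785  0.22205631] 1.1 [1.08714526 0.65057777 0.23390475]
(array([  91.6, -132.6,   84.1]), array([-0.000e+00, -1.000e-03, -3.139e+00]))
```

```bash
python3 -m creep '[[[0,20,-40,0,0,0,0],[0,40,-80,0,0,0,0],[0,60,-120,0,0,0,0],[0,75,-133,0,0,0,0],[0,80,-133,40,0,0,0]]]'
python3 -m creep '[[[0,0,0,20,0,0,0],[0,0,0,40,0,0,0],[0,0,0,40,0,0,0]]]'
python3 - <<'E'
from h import *
import cv2
psi=np.radians(22);ax=np.array([np.cos(psi),np.sin(psi),0]);A=np.array([.455,-.053,0])
s=ctrl.get_state();print(s["position"],s["time"],s["ft_force"],s["grip_width"]);print(rel(A+ax*-.024+[0,0,.138],down(psi)))
a=cv2.resize(ctrl.get_image("top")[220:290,380:450,::-1],None,fx=8,fy=8,interpolation=cv2.INTER_CUBIC)[:,:400]
b=cv2.resize(ctrl.get_image("scene")[190:260,350:420,::-1],None,fx=8,fy=8,interpolation=cv2.INTER_CUBIC)[:,:400]
cv2.imwrite("pics/z2.png",(255*(np.hstack([a,b])/255.)**.6).astype(np.uint8))
E
```

```text
time: 1.6
position: [0.4263, -0.066, 0.1866]
tool_rot: [3.077, 0.608, 0.015]
ft_force: [1.8, -1.6, 0.0]
grip_width: 0.004
time: 1.9
position: [0.4194, -0.0679, 0.1399]
tool_rot: [-3.081, -0.601, 0.008]
ft_force: [0.5, -0.2, -0.2]
grip_width: 0.002
[ 0.41942285 -0.06794099  0.13985798] 1.9 [ 0.51418127 -0.20503585 -0.15689695] 0.002248496714365068
(array([14.6, -0.5,  1.8]), array([-0.007, -0.006, -3.14 ]))
```

View pics/z2.png

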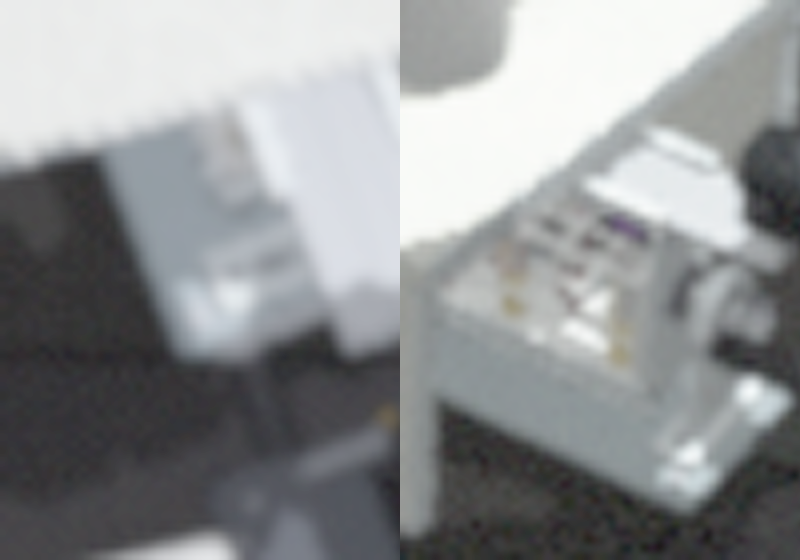

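```bash
python3 -m creep '[[[0,10,0,3,0,0,0],[0,20,0,3,0,0,0],[0,30,0,3,0,0,0],[0,40,0,3,0,0,0],[0,50,0,3,0,0,0]]]'
python3 -m creep '[[[0,8,0,0,0,0,0],[0,16,0,0,0,0,0],[0,22,0,0,0,0,0],[0,28,0,0,0,0,0]]]'
python3 - <<'E'
from h import *
psi=np.radians(22);ax=np.array([np.cos(psi),np.sin(psi),0]);A=np.array([.455,-.053,0])
s=ctrl.get_state();d=s["position"]-A;print(d@ax,d@[-ax[1],ax[0],0],s["position"][2],s["ft_force"],s["ft_force"]@ax)
E
```

```text
time: 2.5
position: [0.4691, -0.0495, 0.1397]
tool_rot: [3.083, 0.601, -0.001]
ft_force: [-1.2, -0.8, 2.0]
grip_width: 0.01
time: 2.9
position: [0.4945, -0.0392, 0.1394]
tool_rot: [3.084, 0.6, -0.001]
ft_force: [-0.2, -1.0, -0.3]
grip_width: 0.003
0.04178788601930756 -0.002037900049957415 0.13942112603105117 [-0.15433331 -0.97592416 -0.25072147] -0.5086829800721463
```

```bash
python3 -m creep '[[[0,3,0,2,0,0,0],[0,6,0,2,0,0,0],[0,8,0,2,0,0,0]]]'; python3 -m creep '[[[0,1.5,0,0,0,0,0],[0,3,0,0,0,0,0]]]'; python3 -m creep '[[[0,1.5,0,0,0,0,0],[0,3,0,0,0,0,0]]]'
```

```text
time: 3.2
position: [0.5014, -0.0361, 0.1372]
tool_rot: [-3.083, -0.601, 0.001]
ft_force: [-0.3, -0.5, -0.6]
grip_width: 0.008
time: 3.4
position: [0.5025, -0.0357, 0.1371]
tool_rot: [3.084, 0.6, -0.007]
ft_force: [-8.8, -2.7, 4.6]
grip_width: 0.004
time: 3.6
position: [0.5027, -0.0356, 0.137]
tool_rot: [3.083, 0.599, -0.017]
ft_force: [-15.2, -3.9, 9.6]
grip_width: 0.005
```

```bash
python3 -m creep '[[[0,-20,0,0,0,0,0],[0.2,-45,0,-20,0,0,0],[0.5,-66,0,-30,0,0,0],[0.5,-66,-30,-30,0,0,0],[0.5,-66,-50,-30,0,0,0]]]'
python3 -m creep '[[[0.5,0,0,0,0,0,0]]]'
python3 - <<'E'
from h import *
import cv2
psi=np.radians(22);ax=np.array([np.cos(psi),np.sin(psi),0]);ay=np.array([-ax[1],ax[0],0]);A=np.array([.455,-.053,0])
s=ctrl.get_state();d=s["position"]-A;print(d@ax,d@ay,s["position"][2],s["ft_force"],s["grip_width"])
print(rel(A-.01*ax+.0476*ay+[0,0,.0865],down(psi)))
a=cv2.resize(ctrl.get_image("top")[220:290,390:460,::-1],None,fx=8,fy=8,interpolation=cv2.INTER_CUBIC)[:,:400]
b=cv2.resize(ctrl.get_image("scene")[190:260,360:430,::-1],None,fx=8,fy=8,interpolation=cv2.INTER_CUBIC)[:,:400]
cv2.imwrite("pics/z3.png",(255*(np.hstack([a,b])/255.)**.6).astype(np.uint8))
E
```

```text
time: 4.1
position: [0.4273, -0.0112, 0.1682]
tool_rot: [3.083, 0.6, 0.004]
ft_force: [0.2, 0.5, 0.5]
grip_width: 0.28
time: 4.2
position: [0.427, -0.0093, 0.1678]
tool_rot: [3.081, 0.608, 0.002]
ft_force: [0.1, 0.6, 0.0]
grip_width: 0.372
-0.00957589921719351 0.05103904359915174 0.16784322660198198 [0.14456217 0.62378689 0.03221424] 0.37234339432845226
(array([-0.5,  3.4, 81.3]), array([ 1.000e-03,  1.000e-03, -3.136e+00]))
```

View pics/z3.png

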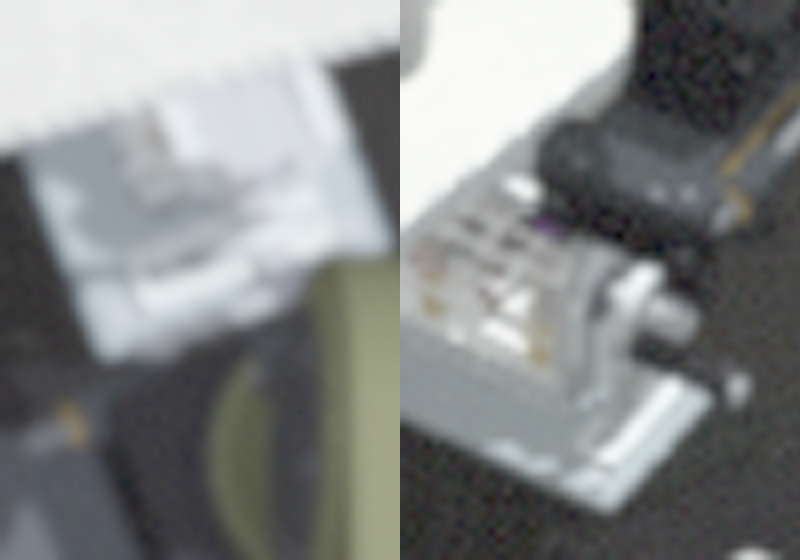

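```bash
python3 - <<'E'
from h import *
psi=np.radians(22);ax=np.array([np.cos(psi),np.sin(psi),0]);ay=np.array([-ax[1],ax[0],0]);A=np.array([.455,-.053,.078])
f=lambda P:(proj("scene",P)-[360,190]+.5)*8+[400,0]
for x in(-.026,-.02,0,.02): print("h",x,f(A+x*ax+.0476*ay+[0,0,.0275]).round(), "axis",f(A+x*ax).round())
E
```

```text
h -0.026 [739. 390.] axis [790. 374.]
h -0.02 [727. 385.] axis [778. 369.]
h 0 [685. 366.] axis [737. 351.]
h 0.02 [643. 348.] axis [696. 333.]
```

```bash
python3 -m creep '[[[0.5,0,2,20,0,0,0],[0.5,0,3,45,0,0,0],[0.5,0,3,65,0,0,0],[0.5,0,3,80,0,0,0],[0.5,0,3,80,0,0,0]]]'
python3 -m creep '[[[0,0,0,0,0,0,0],[0,0,0,0,0,0,0],[0,0,0,0,0,0,0],[0,0,0,0,0,0,0],[0,0,0,0,0,0,0]]]' 15
```

```text
time: 4.8
position: [0.4269, -0.0153, 0.0854]
tool_rot: [-3.081, -0.6, 0.006]
ft_force: [-1.4, -0.1, 0.3]
grip_width: 0.495
time: 5.3
position: [0.4283, -0.0138, 0.0879]
tool_rot: [-3.082, -0.601, -0.0]
ft_force: [-0.9, 3.4, 1.8]
grip_width: 0.177
```

```bash
python3 -m creep '[[[0,0,4,-6,0,0,0],[0,0,8.7,-11.4,0,0,0],[0,0,14.2,-16.1,0,0,0],[0,0,20.1,-20.1,0,0,0]]]' 20
python3 -m creep '[[[0,0,6.5,-3.2,0,0,0],[0,0,13.3,-5.5,0,0,0],[0,0,20.3,-6.9,0,0,0],[0,0,27.5,-7.4,0,0,0]]]'
```

```text
time: 5.7
position: [0.4359, -0.0332, 0.1081]
tool_rot: [-3.083, -0.601, 0.0]
ft_force: [-0.5, 3.5, -1.2]
grip_width: 0.179
time: 6.1
position: [0.4463, -0.0598, 0.1149]
tool_rot: [-3.083, -0.6, 0.0]
ft_force: [-0.2, 4.1, -2.9]
grip_width: 0.174
```

```bash
python3 -m creep '[[[0,0,7.2,0.5,0,0,0],[0,0,14.2,1.9,0,0,0],[0,0,21.1,4.2,0,0,0],[0,0,27.5,7.4,0,0,0]]]'
python3 -m creep '[[[0,0,6,4,0,0,0],[0,0,11.4,8.7,0,0,0],[0,0,16.1,14.2,0,0,0],[0,0,20.1,20.1,0,0,0]]]'
python3 -m creep '[[[0,0,3.2,6.5,0,0,0],[0,0,5.5,13.3,0,0,0],[0,0,6.9,20.3,0,0,0],[0,0,7.4,27.5,0,0,0]]]'
```

```text
time: 6.5
position: [0.456, -0.0846, 0.1069]
tool_rot: [-3.082, -0.601, 0.002]
ft_force: [-1.0, 6.5, -2.2]
grip_width: 0.174
time: 6.9
position: [0.4631, -0.1027, 0.0866]
tool_rot: [-3.081, -0.601, 0.004]
ft_force: [-2.9, 7.8, -0.4]
grip_width: 0.174
time: 7.3
position: [0.4657, -0.1092, 0.0593]
tool_rot: [-3.081, -0.601, 0.005]
ft_force: [-3.5, 7.9, 3.2]
grip_width: 0.179
```

```bash
python3 -m creep '[[[0,0,-0.5,7.2,0,0,0],[0,0,-1.9,14.2,0,0,0],[0,0,-4.2,21.1,0,0,0],[0,0,-6.2,25,0,0,0],[0,0,-7.8,28,0,0,0]]]'
python3 -m creep '[[[0,0,-1,2,0,0,0],[0,0,-1,2,0,0,0]]]'
python3 - <<'E'
from h import *
psi=np.radians(22);ax=np.array([np.cos(psi),np.sin(psi),0]);ay=np.array([-ax[1],ax[0],0]);A=np.array([.455,-.053,.078])
s=ctrl.get_state();d=s["position"]+[0,0,.019]-A;y,z=d@ay,d[2];print(d@ax,y,z,np.hypot(y,z),np.degrees(np.arctan2(z,y))%360,s["ft_force"])
E
```

```text
time: 7.8
position: [0.463, -0.1024, 0.0319]
tool_rot: [-3.082, -0.602, 0.004]
ft_force: [-5.1, 7.8, 8.8]
grip_width: 0.175
time: 8.0
position: [0.4631, -0.1023, 0.0311]
tool_rot: [3.083, 0.602, -0.004]
ft_force: [-8.2, 5.7, 14.2]
grip_width: 0.175
-0.010970635459162204 -0.048704981751981916 -0.027861950565734893 0.05611117122987495 209.77195052860966 [-8.15183675  5.67799265 14.16867566]
```

```bash
python3 -m creep '[[[0.45,0,0.5,-1.5,0,0,0],[0.45,0,0.5,-1.5,0,0,0],[0.45,0,0.5,-1.5,0,0,0]]]'
python3 -m creep '[[[0.45,-5,0,-30,0,0,0],[0.45,-10,0,-70,0,0,0],[0.45,-10,0,-115,0,0,0],[0.2,-20,0,-160,0,0,0],[0,-60,0,-170,0,0,0]]]'
python3 -m creep '[[[0,-30,0,0,0,0,0],[0,-30,-30,0,0,0,0],[0,-30,-30,0,0,0,0]]]'
python3 - <<'E'
from h import *
import cv2
s=ctrl.get_state();print(s["position"],s["time"],s["grip_width"],s["tool_rot"])
a=cv2.resize(ctrl.get_image("top")[220:290,390:440,::-1],None,fx=8,fy=8,interpolation=cv2.INTER_CUBIC)
b=cv2.resize(ctrl.get_image("scene")[190:260,350:400,::-1],None,fx=8,fy=8,interpolation=cv2.INTER_CUBIC)
cv2.imwrite("pics/z4.png",(255*(np.hstack([a,b])/255.)**.6).astype(np.uint8))
psi=np.radians(22);ax=np.array([np.cos(psi),np.sin(psi),0]);ay=np.array([-ax[1],ax[0],0]);A=np.array([.455,-.053,.078])
for x in(-.024,.02): print(((proj("scene",A+x*ax-.0476*ay-[0,0,.0275])-[350,190]+.5)*8+[400,0]).round(),((proj("top",A+x*ax-.0476*ay-[0,0,.0275])-[390,220]+.5)*8).round())
K=[.4286,.250,.019]
print(rel(np.add(K,[0,0,.1]),down(psi)))
E
```

```text
time: 8.3
position: [0.4643, -0.1043, 0.0316]
tool_rot: [3.082, 0.599, 0.001]
ft_force: [-0.5, 0.3, -0.3]
grip_width: 0.365
time: 8.8
position: [0.4132, -0.1254, 0.2072]
tool_rot: [3.077, 0.606, 0.016]
ft_force: [0.4, -0.7, -0.3]
grip_width: 0.345
time: 9.1
position: [0.3681, -0.1078, 0.2019]
tool_rot: [3.082, 0.6, 0.0]
ft_force: [0.2, -0.4, 0.7]
grip_width: 0.077
[ 0.36806764 -0.10776109  0.20188755] 9.1 0.07705061281133328 [3.08164706e+00 6.00477611e-01 2.85007129e-04]
[915. 357.] [456. 391.]
[826. 319.] [406. 267.]
(array([ 189.9, -311. ,   82.2]), array([ 0.   ,  0.004, -3.141]))
```

View pics/z4.png

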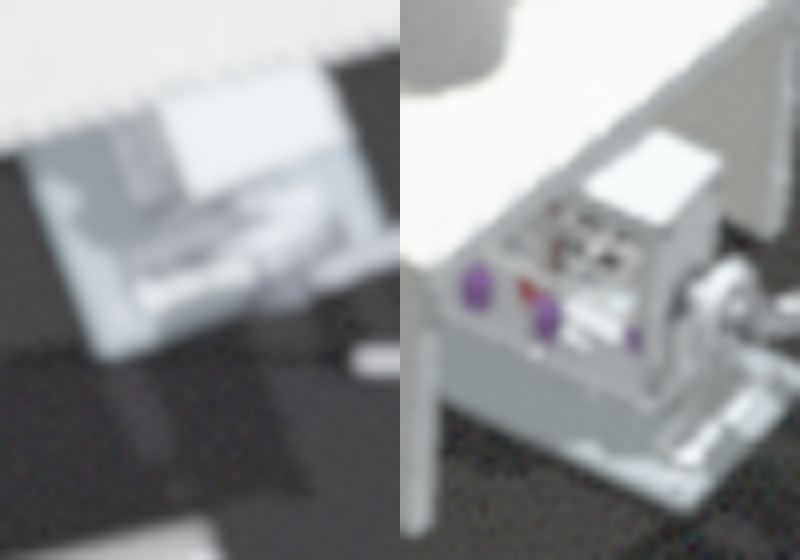

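```bash
python3 -m creep '[[[0,30,-35,0,0,0,0],[0,60,-70,0,0,0,0],[0,90,-110,0,0,0,0],[0,115,-150,0,0,0,0],[0,140,-190,0,0,0,0]]]'
python3 -m creep '[[[0,18,-40,0,0,0,0],[0,36,-80,0,0,0,0],[0,50,-121,0,0,0,0],[0,50,-121,40,0,0,0],[0,50,-121,80,0,0,0]]]'
python3 -m creep '[[[0,0,0,0,0,0,0]]]'
python3 - <<'E'
from h import *
import cv2
s=ctrl.get_state();print(s["position"],s["time"],s["ft_force"])
K=np.array([.4286,.250,.019]);psi=np.radians(22)
print(rel(K+[0,0,.03],down(psi)))
a=cv2.resize(ctrl.get_image("top")[245:305,280:330,::-1],None,fx=8,fy=8,interpolation=cv2.INTER_CUBIC)
b=cv2.resize(ctrl.get_image("scene")[255:315,300:350,::-1],None,fx=8,fy=8,interpolation=cv2.INTER_CUBIC)
cv2.imwrite("pics/z5.png",np.hstack([a,b]))
E
```

```text
time: 9.7
position: [0.4287, 0.1214, 0.2018]
tool_rot: [3.084, 0.6, 0.003]
ft_force: [1.0, -0.2, -0.3]
grip_width: 0.003
time: 10.2
position: [0.4302, 0.2533, 0.1214]
tool_rot: [-3.08, -0.604, -0.006]
ft_force: [1.4, -0.8, -1.1]
grip_width: 0.002
time: 10.3
position: [0.4257, 0.2492, 0.117]
tool_rot: [-3.083, -0.602, 0.015]
ft_force: [-0.0, 0.4, -0.8]
grip_width: 0.003
[0.42573708 0.24923931 0.11698531] 10.3 [-0.03658218  0.39269677 -0.78744092]
(array([ 3.6,  0.5, 68. ]), array([-0.014, -0.004, -3.14 ]))
```

View pics/z5.png

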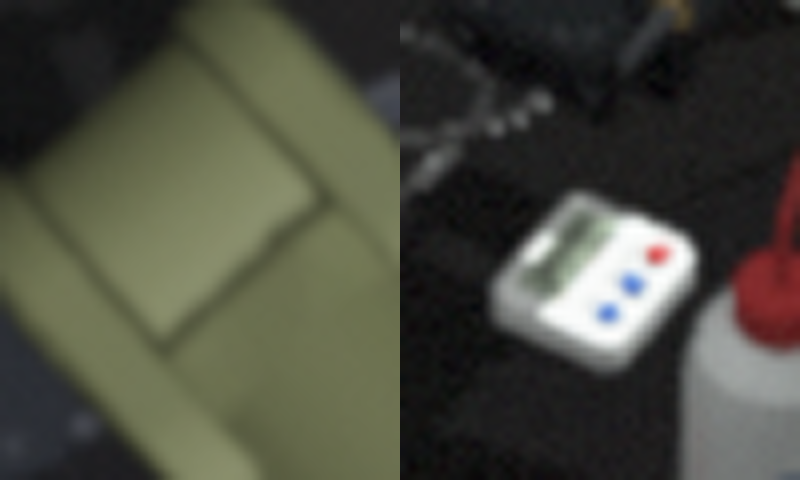

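```bash
python3 -m creep '[[[0,3,6,30,0,0,0],[0,3,6,60,0,0,0],[0,3,6,84,0,0,0],[0,3,6,84,0,0,0],[0,3,6,84,0,0,0]]]'
python3 - <<'E'
from h import *
import cv2
s=ctrl.get_state()
K=np.array([.4286,.250,.019]);psi=np.radians(22)
print(s["ft_force"],rel(K,down(psi)),(proj("scene",K)-[300,255]+.5)*8+[400,0])
E
```

```text
time: 10.9
position: [0.4352, 0.2472, 0.0396]
tool_rot: [-3.083, -0.599, -0.004]
ft_force: [-0.1, 0.7, -0.2]
grip_width: 0.006
[-0.12882106  0.70052018 -0.16685793] (array([-5.1, -5.1, 20.6]), array([ 0.004, -0.   , -3.142])) [657.60808234 252.87611247]
```

```bash
python3 -m creep '[[[0,-5,1,6,0,0,0],[0,-5,1,12,0,0,0],[0,-5,1,17,0,0,0],[0,-5,1,17,0,0,0]]]'
python3 -m creep '[[[0,0,0,1.5,0,0,0],[0,0,0,3,0,0,0],[0,0,0,3,0,0,0]]]'
```

```text
time: 11.3
position: [0.429, 0.2434, 0.0201]
tool_rot: [3.083, 0.6, -0.001]
ft_force: [0.8, -0.1, -0.8]
grip_width: 0.007
time: 11.6
position: [0.4295, 0.244, 0.0187]
tool_rot: [3.082, 0.601, -0.0]
ft_force: [-3.4, -2.2, 11.3]
grip_width: 0.006
```

```bash
python3 -m creep '[[[0,0,0,1,0,0,0],[0,0,0,2,0,0,0],[0,0,0,2,0,0,0]]]'; python3 -c "
from h import *
print(rel([.4286,.25,.019],down(np.radians(22))))"
```

```text
time: 11.9
position: [0.4296, 0.244, 0.0184]
tool_rot: [3.081, 0.6, -0.001]
ft_force: [-9.3, -6.0, 28.2]
grip_width: 0.007
(array([ 1.3, -5.9, -0.7]), array([-2.000e-03,  5.000e-03, -3.141e+00]))
```

```bash
python3 -m creep '[[[0,0,0,-10,0,0,0],[0,0,0,-50,0,0,0],[0,0,0,-100,0,0,0],[0,0,0,-150,0,0,0],[0,0,0,-190,0,0,0]]]'
python3 -m creep '[[[0,0,40,0,0,0,0],[0,0,80,0,0,0,0],[0,0,120,0,0,0,0],[0,-30,160,0,0,0,0],[0,-40,200,0,0,0,0]]]'
python3 -m creep '[[[0,-10,0,0,0,0,0],[0,-10,0,0,0,0,0]]]'
python3 - <<'E'
from h import *
import cv2
s=ctrl.get_state();print(s["position"],s["time"],s["ft_force"])
r=lambda i:cv2.resize(i[:,:,::-1],(400,400),interpolation=cv2.INTER_CUBIC)
t,c=ctrl.get_image("top"),ctrl.get_image("scene")
cv2.imwrite("pics/z6.png",np.hstack([r(t[250:300,280:330]),r(c[265:315,300:350])]))
old=cv2.imread("pics/z4.png");new=(255*(cv2.resize(c[190:260,350:400,::-1],None,fx=8,fy=8,interpolation=cv2.INTER_CUBIC)/255.)**.6).astype(np.uint8)
print("diff cradle",np.abs(old[150:,400:700].astype(int)-new[150:,:300]).mean())
E
```

```text
time: 12.4
position: [0.4294, 0.2446, 0.2082]
tool_rot: [-3.083, -0.602, -0.003]
ft_force: [0.9, -0.7, 0.2]
grip_width: 0.005
time: 12.9
position: [0.466, 0.0415, 0.2056]
tool_rot: [3.082, 0.6, -0.001]
ft_force: [1.2, 0.6, -0.6]
grip_width: 0.007
time: 13.1
position: [0.4574, 0.0381, 0.2054]
tool_rot: [3.084, 0.595, -0.001]
ft_force: [-0.4, 0.3, 0.1]
grip_width: 0.005
[0.45740109 0.03814968 0.20544718] 13.1 [-0.35351112  0.29433282  0.08028966]
diff cradle 17.55962872628726
```

View pics/z6.png

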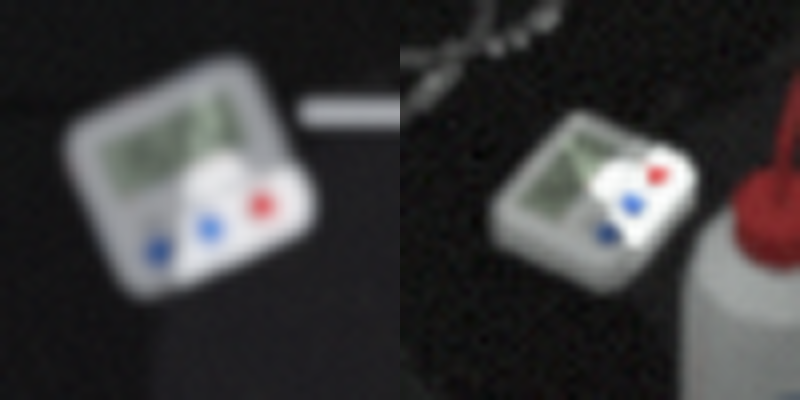

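```bash
python3 -m creep '[[[0,-20,30,0,0,0,0],[0,-40,60,0,0,0,0],[0,-60,100,0,0,0,0],[0,-60,140,0,0,0,0],[0,-60,140,0,0,0,0]]]'
python3 - <<'E'
from h import *
import cv2
a=cv2.resize(ctrl.get_image("top")[220:290,390:440,::-1],None,fx=8,fy=8,interpolation=cv2.INTER_CUBIC)
b=cv2.resize(ctrl.get_image("scene")[190:260,350:400,::-1],None,fx=8,fy=8,interpolation=cv2.INTER_CUBIC)
cv2.imwrite("pics/z7.png",(255*(np.hstack([a,b])/255.)**.6).astype(np.uint8))
E
```

```text
time: 13.7
position: [0.4561, -0.1169, 0.2053]
tool_rot: [3.085, 0.593, 0.002]
ft_force: [-0.8, 0.5, -0.3]
grip_width: 0.005
```

View pics/z7.png

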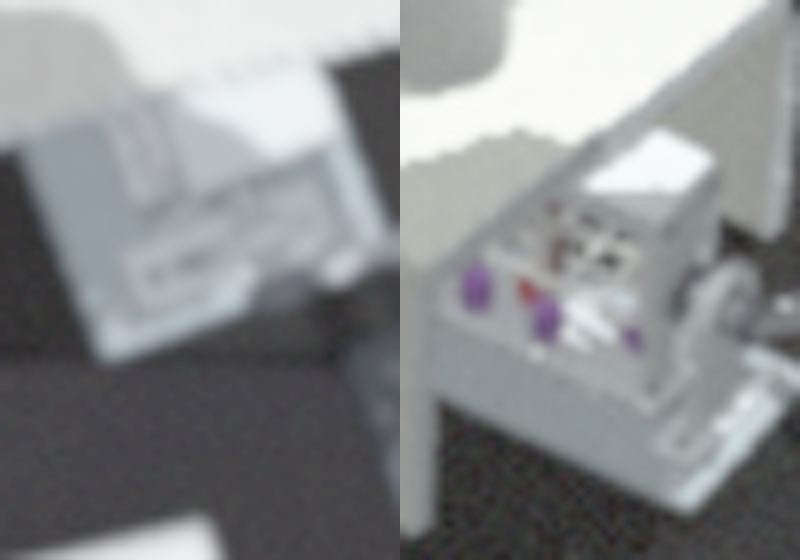

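```bash
python3 -c "
from bench import ctrl
print(ctrl.get_state()['ft_force']);print(ctrl.close_job())"
```

```text
[ 0.20690096  0.04863673 -0.08197586]
the job is handed in; nothing more can be done
None
```

I carried out all three steps and handed the job in at about 13.8 s of the 61 s allowed. No verdict was reported.

- **Keeper:** I pushed it with shut fingers until it stopped hard. The push force rose to about 15 N with the fingertips 51 mm behind the axle point, against 51.5 mm expected when fully home.
- **Cradle:** I gripped the crank handle and took it round at about 1.3 rad/s. It stopped at about 180° of turn, with the force on the tool rising to 14 N. The pictures taken right after the turn and just before hand-in show the cradle in the same place. The purple caps that can be seen point down. Not every tube is visible from the cameras, so I could not check all five one by one.
- **Start key:** I pressed the red right-hand key of the white timer with up to 28 N. The key top went down about 0.6 mm by the measured tool height, from 19 mm to 18.4 mm. The positions are only good to 1–2 mm and the pictures cannot show the key's travel. That it is fully down is judged from the stiff resistance, not seen.
- **At hand-in:** The arm was clear of everything, with the force on the tool near zero.

One thing disagreed on the way: the inverter is turned about 22° and the shelf about 15°, so I refitted the axle position from the inverter itself before the first move.

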